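Seasoning row into the new rack, reversed

TASK

Move the four things (salt mill, herb jar, tin, carton) from the old wooden rack into the new steel rack, in reverse order: what now stands nearest the wooden rack's loop handle goes farthest from the steel rack's loop handle, and so on along the row. Stand each one upright in the middle of its own compartment, and never let one tip over.

Things in the scene. Friction and masses are not known exactly. Their poses are not given: they have to be found in the camera images.
- wood_rack: Old rack, pale wood, a cork disc and one thing in each compartment, before or behind the other. 345 x 90 mm (own y, x), fixed, yaw within 0.15 rad. Four 80 x 80 mm compartments (inside) in a row, centres y = +127.5, +42.5, -42.5, -127.5 mm, x = 0; walls 5 mm thick, up to z = 22 mm, floor z = 8 mm. Flat dark loop handle, 34 mm long, at the +y (left) end only. Origin: centre of underside, z up.
- steel_rack: New rack, bare pale grey metal, empty at the start, no discs. 345 x 90 mm (own y, x), fixed, yaw within 0.15 rad. Four 80 x 80 mm compartments (inside) in a row, centres y = +127.5, +42.5, -42.5, -127.5 mm, x = 0; walls 5 mm thick, up to z = 22 mm, floor z = 8 mm. Flat dark loop handle, 34 mm long, at the +y (left) end only. Origin: centre of underside, z up.
- salt_mill: White turned salt mill, the tallest thing in the row: 155 mm tall, round, 56 mm across the foot. Its head, 102 to 144 mm above the foot, is 49 mm across at the widest and does not turn here; a 13 mm knob tops it. About 0.24 kg. Origin: centre of its underside, z up. Starts upright on its cork disc in the wooden rack (underside 11 mm above the worktop).
- herb_jar: Clear herb jar with dark label and dark screw cap: a plain round cylinder 41 mm across and 105 mm tall. About 0.11 kg. Origin: centre of its underside, z up. Starts upright on its cork disc in the wooden rack (underside 11 mm above the worktop).
- tin: Green closed food tin, the shortest and with the mill the widest thing in the row: a round cylinder 57 mm across and 72 mm tall. About 0.18 kg. Origin: centre of its underside, z up. Starts upright on its cork disc in the wooden rack (underside 11 mm above the worktop).
- carton: Slim upright carton, red over white: square, 30 x 30 mm and 118 mm tall, sides along its own x and y axes, turned up to 0.35 rad against the wooden rack at the start. About 0.06 kg. Origin: centre of its underside, z up. Starts upright on its cork disc in the wooden rack (underside 11 mm above the worktop).
- disc_salt_mill: Cork disc, 68 mm across and 3 mm thick, fixed on the floor of the wooden rack's compartment in which the salt mill stands at the start; its rim shows round that thing. It stays there, so it marks where the thing came from. All four discs look alike. Origin: centre of its underside, z up.
- disc_herb_jar: Cork disc, 68 mm across and 3 mm thick, fixed on the floor of the wooden rack's compartment in which the herb jar stands at the start; its rim shows round that thing. It stays there, so it marks where the thing came from. All four discs look alike. Origin: centre of its underside, z up.
- disc_tin: Cork disc, 68 mm across and 3 mm thick, fixed on the floor of the wooden rack's compartment in which the tin stands at the start; its rim shows round that thing. It stays there, so it marks where the thing came from. All four discs look alike. Origin: centre of its underside, z up.
- disc_carton: Cork disc, 68 mm across and 3 mm thick, fixed on the floor of the wooden rack's compartment in which the carton stands at the start; its rim shows round that thing. It stays there, so it marks where the thing came from. All four discs look alike. Origin: centre of its underside, z up.
There are look-alikes about, which are no part of the job. Leave any blue or pink look-alike of the herb_jar alone.

How it is judged:
By the outcome, as a careful person would: the job done as asked, in the order asked, and still so for the second after the job is handed in, with the robot touching nothing.
It also fails if it takes over 99 s, if anything falls off the work surface, if the arm or the gripper's body presses on something with over 40 N, if the wrist force passes 120 N, or if a joint passes its speed limit or range.

ROBOT

A 6-joint arm with a two-finger parallel gripper is mounted at the origin on a cart in front of the work surface, level with it; the furniture and walls round the work are solid. World frame = base frame: x ahead of the robot, y to its left, z up, the work surface at z = 0. Lengths are in m, angles in rad, forces in N, time in s.
With the tool pointing down it reaches from about 0.375 to 0.975 m from the base axis. Payload 3.8 kg.
Tool frame: the origin (TCP) lies midway between the tips of the shut fingers; the grasp point (between the pads) lies 19 mm behind it; z points along the fingers, y is the line along which they close (so a half turn about z gives the same grasp; the last joint's range is limited). The gripper opens to 85 mm and grips with 20 to 120 N. Pads are 22 mm wide; open, the fingers measure 114 mm over their backs; the gripper's body (76 mm by 85 mm) begins 54 mm behind the grasp point. The pads swing forward as they close: fully open they stand 13 mm farther back than shut.
Start: joints at [-1.309, 0.264, 1.604, -0, 1.274, -0.037], TCP at [0.199, -0.645, 0.231] pointing down, gripper open.
Joint ranges: [-2.63, 2.63], [-0.94, 2.18], [0.31, 2.57], [-1.31, 4.45], [0, 2.66], [-2.55, 2.55]. Speed limits (rad/s): [2.57, 2.57, 3.14, 3.14, 3.14, 3.14].

INTERFACE

Orientations are given as a rotation vector (axis times angle).
In Python, from workcell import bot, cams gives the robot as it stands.
- The arm moves only by the tool play_rows, never from a script. Its argument "rows" is a list of rows, each a list of 2 entries, a list of its own where there are three numbers: the shift along the tool's x, y, z scaled (see below), then the turn, a rotation vector about the tool's x, y, z scaled (see below). A call has 1 to 20 rows; each row is the pose to reach, as a shift and turn from the pose commanded when the call began, along the tool's axes at that moment; what a row does not reach only later rows make up. The controller multiplies each number of a shift by 250 mm and each number of a turn by 45 degrees. A row lasts 1/12 s, in which the tool goes at most 41.7 mm and 7.16 degrees, less where a joint would pass 70% of its speed; a pose out of reach is approached as far as the arm can. A call with a number of a shift or a turn outside -1 to 1 is refused whole. A call with a gripper value outside its range is refused whole. "claw" is the opening, from -1 (shut) to 1 (fully open), set as the call begins (left out, the last holds). The fingers move at their own pace and stop on an object; "newtons" is the grip in N (left out, the last holds). Time passes only in rows, so rows that repeat a pose let the fingers close. It gives the time, the measured TCP pose, the force, the opening and the grip force at its end, in the units of the state.
- bot.read_state(): the state, without advancing time (a new reading comes with each control period).
- cams.read_camera(name): name is "scene" or "top" or "wrist"; returns a dict with "image" (480x640x3 uint8, red, green, blue), "K" (3x3 intrinsics, pixels), "T" (4x4, takes a point from camera to world coordinates); the wrist camera has in their place "mount" (4x4, takes a point from camera to tool coordinates, whose origin is the TCP and whose axes are the flange's). Camera axes: x right, y down, z forward; pixel columns grow to the right and rows downward; lengths in m; the calibration is good to about 2 mm. A picture is of the moment at which its call begins: read the wrist's pose just before it. There is no depth.
- bot.finish_job(): hands the job in; it is judged then, once.
The state is a dict: "time": time; "q": joint angles; "joint_vel": joint speeds; "joint_torque": joint torques, N m; "tool_pos": TCP position; "tcp_rot": TCP orientation; "wrist_force": force on the tool from outside, world axes, zero at the start; "torque": the same for the moment, N m; "width": opening from 0.0 (shut) to 1.0 (fully open); "grip_force": force on a finger pad.
Only numpy, scipy, OpenCV 4.12 (cv2) and the standard library are available. Lean on these libraries where they do the work, as an engineer would, in place of code of your own. Each camera call takes 0.05 s, during which the arm holds its last target. There are 200 camera calls.

## Working session

There is one attempt and no reset: what is moved stays moved. The work goes in short steps, Python scripts to look and compute and a tool call to move; the robot and the scene stay as the last step left them, time stands still between calls to the robot, and variables do not carry over. Pictures are saved under pics/ and viewed, at most 14 in all, crops included, and the job is handed in when it is done.

Besides the shell and the picture viewer there is one more tool, called after "Request:" as name([rows], argument=value, ...), one row to a line, values as JSON. play_rows: Moves the arm, as the interface text tells. Its arguments: {"type":"object","properties":{"rows":{"type":"array","items":{"type":"array"}},"claw":{"type":"number"},"newtons":{"type":"number"}},"required":["rows"]}

```bash
mkdir -p pics; ls; python3 - <<'E'
from workcell import bot,cams
import cv2,numpy as np
np.set_printoptions(precision=4,suppress=True)
s=bot.read_state();print(s)
for n in("scene","top"):
    r=cams.read_camera(n);cv2.imwrite(f"pics/{n}0.png",r["image"][:,:,::-1]);print(n,r["K"],r["T"])
r=cams.read_camera("wrist");print(r["mount"],r["K"])
E
```

```text
pics
{'time': 0.0, 'q': array([-1.3088,  0.2648,  1.6054,  0.    ,  1.2737, -0.0369]), 'joint_vel': array([-0.0003, -0.0004, -0.0009, -0.0007, -0.0015,  0.0004]), 'joint_torque': array([  0.0008, -51.511 , -36.7312,   0.0001,   0.0131,  -0.    ]), 'tool_pos': array([ 0.1985, -0.6444,  0.2299]), 'tcp_rot': array([-3.1043, -0.4674,  0.0004]), 'wrist_force': array([ 0.3513, -0.4028,  0.0838]), 'torque': array([-0.0332,  0.0272, -0.0208]), 'grip_force': 0.0, 'width': 1.0016895459661301}
scene [[552.7189   0.     319.9921]
 [  0.     552.7189 238.5056]
 [  0.       0.       1.    ]] [[-0.6481 -0.4125  0.6402 -0.0353]
 [-0.7612  0.377  -0.5277  0.5692]
 [-0.0237 -0.8293 -0.5583  0.6194]
 [ 0.      0.      0.      1.    ]]
top [[595.3797   0.     321.2984]
 [  0.     595.3797 248.8512]
 [  0.       0.       1.    ]] [[ 0.0086 -0.9876  0.1568  0.4073]
 [-0.9999 -0.01   -0.0078  0.0775]
 [ 0.0093 -0.1567 -0.9876  1.0808]
 [ 0.      0.      0.      1.    ]]
[[-0.0002 -0.9565 -0.2918  0.0743]
 [ 1.      0.     -0.0007 -0.0001]
 [ 0.0006 -0.2918  0.9565 -0.1421]
 [ 0.      0.      0.      1.    ]] [[407.6817   0.     322.5763]
 [  0.     407.6817 235.9279]
 [  0.       0.       1.    ]]
```

View pics/scene0.png

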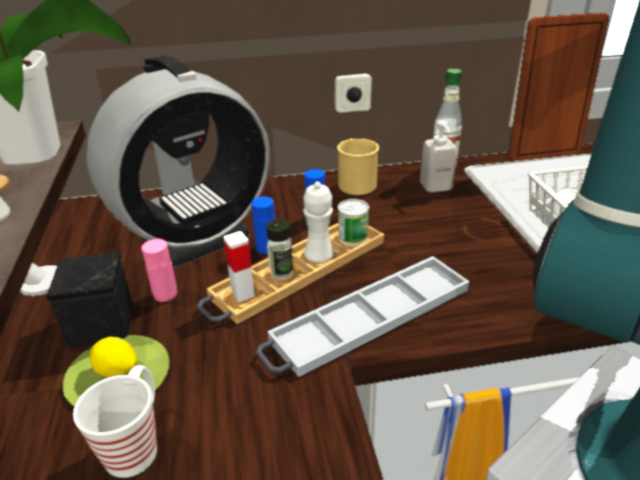

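View pics/top0.png

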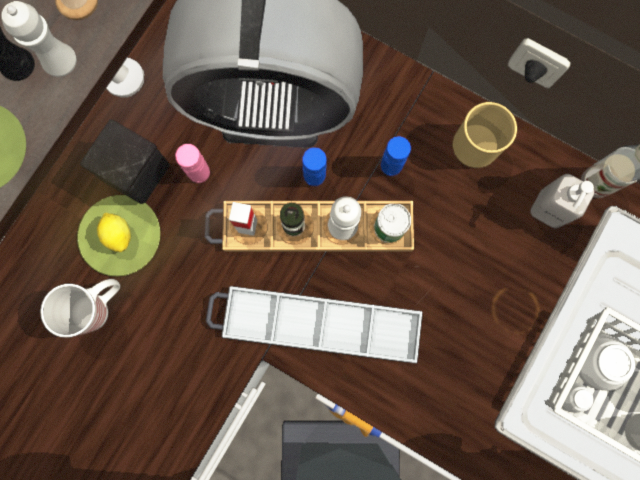

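Both views show the same layout. In the top view the wooden rack spans about (222–414, 200–250), with its loop handle at left (213,227). The steel rack spans about (225–420, 290–360), with its loop handle at left (217,311).

Possible mix-ups, by top pixel:
- **Herb jar:** dark-capped clear jar in the rack (292,219), against the blue ones (314,167) and (396,156) and the pink one (193,163). I choose (292,219).
- **Mill:** white one in the rack (345,216), against the one on the side shelf (40,38). I choose (345,216).
- **Tin:** (392,222), against the yellow mug (483,135) and the striped mug (75,308). I choose (392,222).
- **Carton:** (243,218), against the soap bottle (562,202). I choose (243,218).

I'll check these in a close crop.

```bash
python3 - <<'E'
import cv2
a=cv2.imread("pics/top0.png")[190:370,198:438]
cv2.imwrite("pics/top_crop.png",cv2.resize(a,None,fx=3.3,fy=3.3,interpolation=cv2.INTER_CUBIC))
E
```

```text
(no output)
```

View pics/top_crop.png

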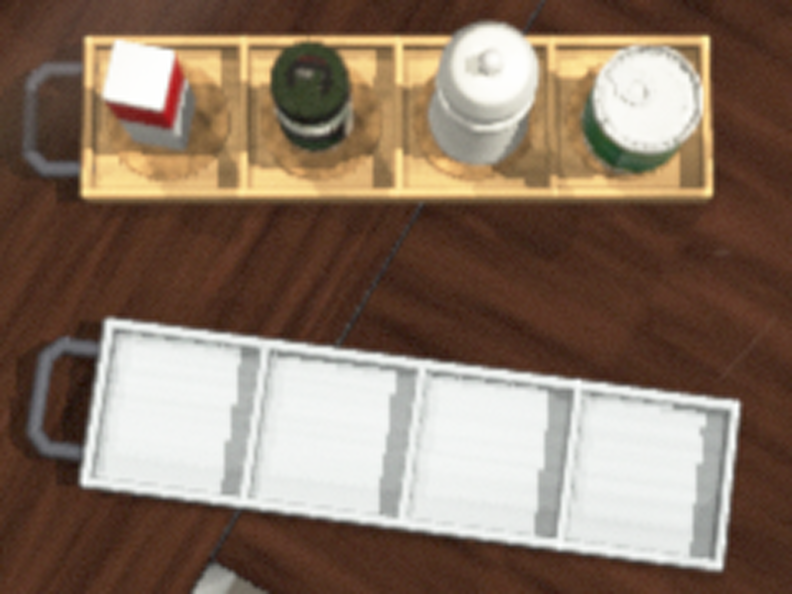

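The close crop confirms the choice. Along the wooden rack from the handle stand the carton (140,75), dark-capped jar (311,85), white mill (488,80) and green tin (645,95). Each stands behind its cork disc. The steel rack is empty with its handle at left (60,400).

So in the steel rack the carton goes to y=-127.5, the jar to -42.5, the mill to +42.5 and the tin to +127.5.

```bash
cat > h.py <<'E'
import numpy as np,cv2
from scipy.optimize import least_squares
from scipy.spatial.transform import Rotation as Rn
np.set_printoptions(precision=4,suppress=True)
KT=np.array([[595.3797,0,321.2984],[0,595.3797,248.8512],[0,0,1]])
TT=np.array([[.0086,-.9876,.1568,.4073],[-.9999,-.01,-.0078,.0775],[.0093,-.1567,-.9876,1.0808],[0,0,0,1]])
KS=np.array([[552.7189,0,319.9921],[0,552.7189,238.5056],[0,0,1]])
TS=np.array([[-.6481,-.4125,.6402,-.0353],[-.7612,.377,-.5277,.5692],[-.0237,-.8293,-.5583,.6194],[0,0,0,1]])
def ray(K,T,p,z):
    d=T[:3,:3]@np.linalg.solve(K,[p[0],p[1],1]); return T[:3,3]+d*(z-T[2,3])/d[2]
def proj(K,T,P):
    c=(np.asarray(P)-T[:3,3])@T[:3,:3]; c=c@K.T; return c[...,:2]/c[...,2:]
def rackfit(px,K,T,pts):
    f=lambda v:(proj(K,T,np.array([[v[0]+np.cos(v[2])*x-np.sin(v[2])*y,v[1]+np.sin(v[2])*x+np.cos(v[2])*y,z] for x,y,z in pts]))-px).ravel()
    r=least_squares(f,[.5,0,0]); return r.x,r.fun
def mid(v,y): return np.array([v[0]-np.sin(v[2])*y,v[1]+np.cos(v[2])*y])
E
python3 - <<'E'
from h import *
C=lambda l:np.array(l)/3.3+[198-.35,190-.35]
pts=[(.045,.1725,.022),(.045,-.1725,.022),(-.045,-.1725,.022),(-.045,.1725,.022)]
for n,c in (("wood",[(85,37),(710,37),(712,195),(83,195)]),("steel",[(105,319),(740,402),(722,568),(82,485)])):
    v,e=rackfit(C(c),KT,TT,pts);print(n,v,e)
    for y in(.1275,.0425,-.0425,-.1275):print(mid(v,y), end=' ')
    print(proj(KS,TS,np.array([[v[0]+np.cos(v[2])*x-np.sin(v[2])*y,v[1]+np.sin(v[2])*x+np.cos(v[2])*y,z] for x,y,z in pts])))
for n,c,z,zs in(("carton",(141,75),.129,.011),("jar",(311,78),.116,.011),("mill",(488,61),.166,.011),("tin",(647,94),.083,.011)):
    p=ray(KT,TT,C(c),z);print(n,p,"top in scene",proj(KS,TS,p),"base",proj(KS,TS,[p[0],p[1],zs]))
q=[ray(KT,TT,p,.129) for p in C([(117,40),(174,49),(166,110),(106,100)])]
for i in range(4):
    d=q[(i+1)%4]-q[i];print(np.linalg.norm(d),np.degrees(np.arctan2(d[1],d[0])))
a=cv2.imread("pics/scene0.png")[165:385,195:480]
cv2.imwrite("pics/scene_crop.png",cv2.resize(a,None,fx=2.7,fy=2.7,interpolation=cv2.INTER_CUBIC))
E
```

```text
wood [0.6198 0.075  0.0104] [ 0.1099 -0.4807 -0.1565 -0.3945  0.5293  0.3864 -0.4803  0.4471]
[0.6184 0.2025] [0.6193 0.1175] [0.6202 0.0325] [ 0.6211 -0.0525] [[207.2088 288.7038]
 [352.3446 216.4549]
 [384.3514 234.1502]
 [236.5397 314.6739]]
steel [ 0.4414  0.066  -0.1193] [ 0.0804 -0.2151  0.1923 -0.4442  0.4519  0.4498 -0.7208  0.1587]
[0.4565 0.1926] [0.4464 0.1082] [0.4363 0.0238] [ 0.4262 -0.0606] [[268.3138 331.6901]
 [432.9986 256.2539]
 [469.425  281.2226]
 [298.8007 367.4671]]
carton [0.6174 0.2026 0.129 ] top in scene [237.3598 238.0405] base [244.7097 294.9494]
jar [0.6196 0.1191 0.116 ] top in scene [278.8035 225.319 ] base [282.6069 274.3941]
mill [0.6178 0.0327 0.166 ] top in scene [317.5898 183.1081] base [319.7402 255.9705]
tin [ 0.6202 -0.054   0.083 ] top in scene [352.7975 206.5958] base [352.4524 238.1027]
0.02868618859733371 -98.55724909418626
0.0310259246036068 174.26488191802972
0.030094143138402384 80.9746403994166
0.030742664336405705 -8.332430075757427
```

View pics/scene_crop.png

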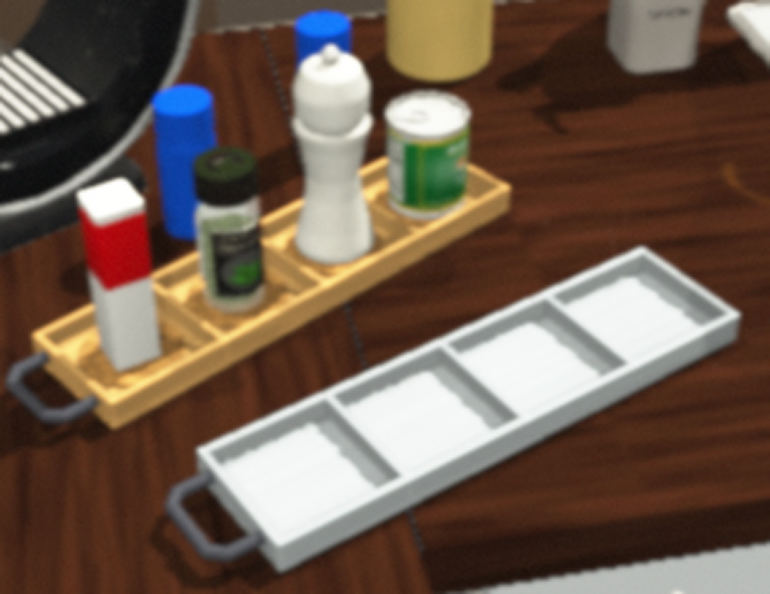

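Projecting the top-view estimates into the scene view agrees within about 1 px. The carton is at (0.617,0.203), the jar at (0.620,0.119), the mill at (0.618,0.033) and the tin at (0.620,-0.054). The carton's yaw is about -8°, close to the steel rack's -6.8°, so one tool yaw of about -7.2° serves for everything. The order of moves will be carton, jar, mill, tin, and the first step is to raise the tool and swing it over.

Request:
play_rows([
  [[0,0,-0.2],[0,0,0]],
  [[0,0,-0.4],[0,0,-0.1]],
  [[1,-1,-0.5],[0,0,-1]],
  [[1,-1,-0.5],[0,0,-1]],
  [[1,-1,-0.5],[0,0,-1]],
  [[1,-1,-0.5],[0,0,-1]],
  [[1,-1,-0.5],[0,0,-1]],
  [[1,-1,-0.5],[0,0,-1]],
  [[1,-1,-0.5],[0,0,-1]],
  [[1,-1,-0.5],[0,0,-1]],
  [[1,-1,-0.5],[0,0,-1]],
  [[1,-1,-0.5],[0,0,-1]],
  [[1,-1,-0.5],[0,0,-1]],
], claw=1, newtons=30)

```text
time: 1.23
tool_pos: [0.3645, -0.3316, 0.3565]
tcp_rot: [2.688, 1.624, -0.0]
wrist_force: [0.3, 0.9, -0.2]
width: 1.002
grip_force: 0.0
```

```bash
cat >> h.py <<'E'
A=np.radians(-7.2)
def target(a=A):
    y=np.array([np.cos(a),np.sin(a),0]);z=np.array([0,0,-1.]);return np.c_[np.cross(y,z),y,z]
def go(*pts,a=A):
    from workcell import bot
    s=bot.read_state();R=Rn.from_rotvec(s["tcp_rot"]).as_matrix()
    print("t",s["time"],s["tool_pos"],"w",s["width"],"g",s["grip_force"],"F",s["wrist_force"],"q",s["q"])
    print("turn",Rn.from_matrix(R.T@target(a)).as_rotvec()/np.radians(45))
    for p in pts: print(p,"->",R.T@(np.array(p)-s["tool_pos"])/.25)
OBJ=dict(carton=(.6174,.2026),jar=(.6196,.1191),mill=(.6178,.0327),tin=(.6202,-.054))
DST=dict(tin=(.4565,.1926),mill=(.4464,.1082),jar=(.4363,.0238),carton=(.4262,-.0606))
H=dict(carton=.058,jar=.052,mill=.103,tin=.026) # TCP above the underside when gripped
E
python3 -c "
from h import *
go((*OBJ['carton'],.30))"
```

```text
t 1.2333 [ 0.3645 -0.3316  0.3565] w 1.0018392303502217 g 0.0 F [ 0.302   0.9262 -0.179 ] q [-0.7884 -0.1405  1.8053 -0.0004  1.476  -0.3048]
turn [ 0.0007  0.0009 -0.4558]
(0.6174, 0.2026, 0.3) -> [ 2.3622 -0.0982  0.2246]
```

Request:
play_rows([
  [[1,-0.05,0.1],[0,0,-0.456]],
  [[1,-0.05,0.1],[0,0,-0.456]],
  [[1,-0.05,0.1],[0,0,-0.456]],
  [[1,-0.05,0.1],[0,0,-0.456]],
  [[1,-0.05,0.1],[0,0,-0.456]],
  [[1,-0.05,0.1],[0,0,-0.456]],
  [[1,-0.05,0.1],[0,0,-0.456]],
])

```text
time: 1.82
tool_pos: [0.4714, -0.101, 0.3297]
tcp_rot: [-2.352, -2.078, -0.003]
wrist_force: [0.4, -0.3, -1.5]
width: 1.004
grip_force: 0.0
```

```bash
python3 -c "
from h import *
go((*OBJ['carton'],.20))"
```

```text
t 1.8167 [ 0.4714 -0.101   0.3297] w 1.0041105140579663 g 0.0 F [ 0.3903 -0.2921 -1.4775] q [-0.2652 -0.1537  1.8645  0.0034  1.4328 -0.142 ]
turn [-0.002  -0.0046  0.0025]
(0.6174, 0.2026, 0.2) -> [1.2754 0.4306 0.5226]
```

Request:
play_rows([
  [[1,0.43,0],[0,0,0]],
  [[1,0.43,0],[0,0,0]],
  [[1,0.43,0],[0,0,0]],
  [[1,0.43,0],[0,0,0]],
  [[1,0.43,0],[0,0,0]],
  [[1,0.43,0],[0,0,0]],
  [[1,0.43,0],[0,0,0]],
  [[1,0.43,0],[0,0,0]],
  [[1,0.43,0],[0,0,0]],
])

```text
time: 2.57
tool_pos: [0.6092, 0.1277, 0.3298]
tcp_rot: [-2.359, -2.075, 0.004]
wrist_force: [-0.8, -0.1, -0.2]
width: 1.0
grip_force: 0.0
```

```bash
python3 - <<'E'
from h import *
from workcell import bot,cams
go((*OBJ['carton'],.20),(*OBJ['carton'],.011+H['carton']))
s=bot.read_state();r=cams.read_camera("wrist")
T=np.eye(4);T[:3,:3]=Rn.from_rotvec(s["tcp_rot"]).as_matrix();T[:3,3]=s["tool_pos"];T=T@r["mount"]
im=r["image"][:,:,::-1].copy();K=r["K"]
a=np.radians(-8);u=np.array([np.cos(a),np.sin(a)])*.015;w=np.array([-u[1],u[0]])
c=np.array(OBJ["carton"])
for z in(.129,.011):
    P=proj(K,T,np.array([[*(c+i*u+j*w),z] for i,j in((1,1),(1,-1),(-1,-1),(-1,1))]));cv2.polylines(im,[np.int32(P.round())],True,(0,255,0),1)
def circ(n,z,r):
    t=np.linspace(0,6.28,40);P=proj(K,T,np.c_[OBJ[n][0]+r*np.cos(t),OBJ[n][1]+r*np.sin(t),0*t+z]);cv2.polylines(im,[np.int32(P.round())],True,(0,255,255),1)
circ("jar",.116,.0205);circ("mill",.166,.0065);circ("tin",.083,.0285)
cv2.imwrite("pics/wrist1.png",im)
E
```

```text
t 2.5667 [0.6092 0.1277 0.3298] w 1.0000063258097622 g 0.0 F [-0.8484 -0.0804 -0.2286] q [ 0.1671  0.1226  1.5919 -0.0009  1.4296  0.2952]
turn [-0.0027  0.0021 -0.0029]
(0.6174, 0.2026, 0.2) -> [ 0.3022 -0.0045  0.5186]
(0.6174, 0.2026, 0.069) -> [ 0.3031 -0.0034  1.0426]
```

View pics/wrist1.png

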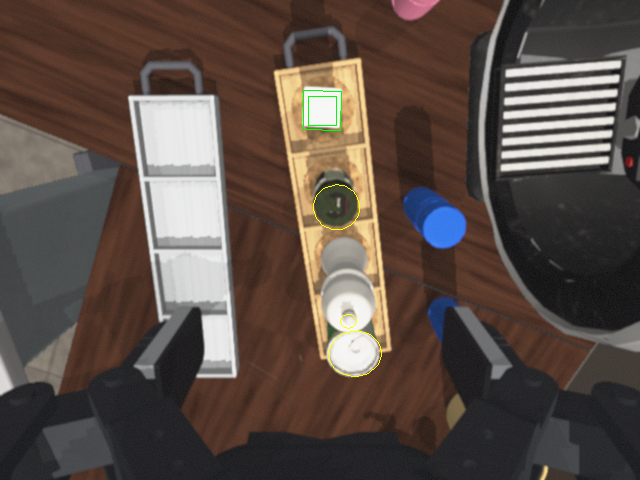

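The overlays match the picture: the carton top is at (323,110), jar cap (337,206), mill knob (348,320) and tin top (354,353). The blue jars, at (435,215) and (445,320), stay clear. I'll lower onto the carton and close.

Request:
play_rows([
  [[0.15,0,0],[0,0,0]],
  [[0.303,0,0.05],[0,0,0]],
  [[0.303,-0.003,0.2],[0,0,0]],
  [[0.303,-0.003,0.36],[0,0,0]],
  [[0.303,-0.003,0.52],[0,0,0]],
  [[0.303,-0.003,0.66],[0,0,0]],
  [[0.303,-0.003,0.78],[0,0,0]],
  [[0.303,-0.003,0.88],[0,0,0]],
  [[0.303,-0.003,0.95],[0,0,0]],
  [[0.303,-0.003,1],[0,0,0]],
  [[0.303,-0.003,1],[0,0,0]],
  [[0.303,-0.003,1],[0,0,0]],
  [[0.303,-0.003,1],[0,0,0]],
])

```text
time: 3.7
tool_pos: [0.6189, 0.2031, 0.0832]
tcp_rot: [2.359, 2.072, 0.004]
wrist_force: [0.9, -0.4, 0.5]
width: 1.003
grip_force: 0.0
```

Request:
play_rows([
  [[0,0,0],[0,0,0]],
  [[0,0,0],[0,0,0]],
  [[0,0,0],[0,0,0]],
  [[0,0,0],[0,0,0]],
  [[0,0,0],[0,0,0]],
  [[0,0,0],[0,0,0]],
  [[0,0,0],[0,0,0]],
  [[0,0,0],[0,0,0]],
  [[0,0,0],[0,0,0]],
  [[0,0,0],[0,0,0]],
  [[0,0,0],[0,0,0]],
  [[0,0,0],[0,0,0]],
], claw=-1, newtons=25)

```text
time: 4.7
tool_pos: [0.6179, 0.2039, 0.082]
tcp_rot: [2.359, 2.074, 0.002]
wrist_force: [-0.8, -0.1, 6.0]
width: 0.355
grip_force: 24.6
```

```bash
python3 -c "
from h import *
go((*OBJ['carton'],.28),(*DST['carton'],.28))"
```

```text
t 4.7 [0.6179 0.2039 0.082 ] w 0.3546912951573449 g 24.624983209068887 F [-0.789  -0.1135  6.0453] q [0.2804 0.3432 1.7923 0.0002 1.005  0.4087]
turn [ 0.0012 -0.0007 -0.0035]
(0.6174, 0.2026, 0.28) -> [-0.0051 -0.0007 -0.7919]
(0.4262, -0.0606, 0.28) -> [-1.1471 -0.6244 -0.7931]
```

Request:
play_rows([
  [[0,0,-0.03],[0,0,0]],
  [[0,0,-0.1],[0,0,0]],
  [[0,0,-0.2],[0,0,0]],
  [[0,0,-0.32],[0,0,0]],
  [[0,0,-0.44],[0,0,0]],
  [[0,0,-0.56],[0,0,0]],
  [[-0.04,-0.03,-0.66],[0,0,0]],
  [[-0.12,-0.08,-0.73],[0,0,0]],
  [[-0.22,-0.14,-0.77],[0,0,0]],
  [[-0.32,-0.2,-0.79],[0,0,0]],
  [[-0.42,-0.26,-0.79],[0,0,0]],
  [[-0.52,-0.32,-0.79],[0,0,0]],
  [[-0.62,-0.38,-0.79],[0,0,0]],
  [[-0.72,-0.44,-0.79],[0,0,0]],
  [[-0.81,-0.5,-0.79],[0,0,0]],
  [[-0.89,-0.55,-0.79],[0,0,0]],
  [[-0.95,-0.59,-0.79],[0,0,0]],
  [[-0.99,-0.62,-0.79],[0,0,0]],
  [[-1,-0.624,-0.79],[0,0,0]],
  [[-1,-0.624,-0.79],[0,0,0]],
])

```text
time: 6.37
tool_pos: [0.4305, -0.0246, 0.2787]
tcp_rot: [2.361, 2.073, 0.001]
wrist_force: [-0.0, 0.2, -0.7]
width: 0.358
grip_force: 24.3
```

```bash
python3 -c "
from h import *
go((*DST['carton'],.2),(*DST['carton'],.08))"
```

```text
t 6.3667 [ 0.4305 -0.0246  0.2787] w 0.35781743163488383 g 24.253608221188188 F [-0.0422  0.17   -0.7463] q [-0.1151 -0.2414  2.0278  0.0003  1.3549  0.0146]
turn [ 0.0003 -0.0004 -0.0052]
(0.4262, -0.0606, 0.2) -> [-0.1451  0.0014  0.3149]
(0.4262, -0.0606, 0.08) -> [-0.1452  0.0013  0.7949]
```

Request:
play_rows([
  [[-0.05,0,0.04],[0,0,0]],
  [[-0.1,0,0.12],[0,0,0]],
  [[-0.14,0,0.22],[0,0,0]],
  [[-0.145,0,0.33],[0,0,0]],
  [[-0.145,0,0.44],[0,0,0]],
  [[-0.145,0,0.54],[0,0,0]],
  [[-0.145,0,0.62],[0,0,0]],
  [[-0.145,0,0.68],[0,0,0]],
  [[-0.145,0,0.72],[0,0,0]],
  [[-0.145,0,0.75],[0,0,0]],
  [[-0.145,0,0.77],[0,0,0]],
  [[-0.145,0,0.78],[0,0,0]],
  [[-0.145,0,0.787],[0,0,0]],
  [[-0.145,0,0.79],[0,0,0]],
  [[-0.145,0,0.79],[0,0,0]],
])

```text
time: 7.62
tool_pos: [0.4267, -0.0604, 0.0819]
tcp_rot: [2.359, 2.074, 0.001]
wrist_force: [0.3, 0.1, -0.3]
width: 0.357
grip_force: 24.2
```

```bash
cat >> h.py <<'E'
def snap(name,circs=(),box=None):
    from workcell import bot,cams
    s=bot.read_state();r=cams.read_camera("wrist")
    T=np.eye(4);T[:3,:3]=Rn.from_rotvec(s["tcp_rot"]).as_matrix();T[:3,3]=s["tool_pos"];T=T@r["mount"]
    cv2.imwrite(name,r["image"][:,:,::-1]); return r["image"],r["K"],T
E
python3 - <<'E'
from h import *
go((*DST['carton'],.079))
from workcell import cams
r=cams.read_camera("scene")["image"][165:385,195:480,::-1]
cv2.imwrite("pics/s2.png",cv2.resize(r,None,fx=2.7,fy=2.7,interpolation=cv2.INTER_CUBIC))
E
```

```text
t 7.6167 [ 0.4267 -0.0604  0.0819] w 0.35744083709241664 g 24.24094207759481 F [ 0.3013  0.0908 -0.3091] q [-0.1984 -0.0543  2.2524  0.      0.9422 -0.0699]
turn [ 0.0016  0.0001 -0.0036]
(0.4262, -0.0606, 0.079) -> [-0.0012 -0.0018  0.0115]
```

View pics/s2.png

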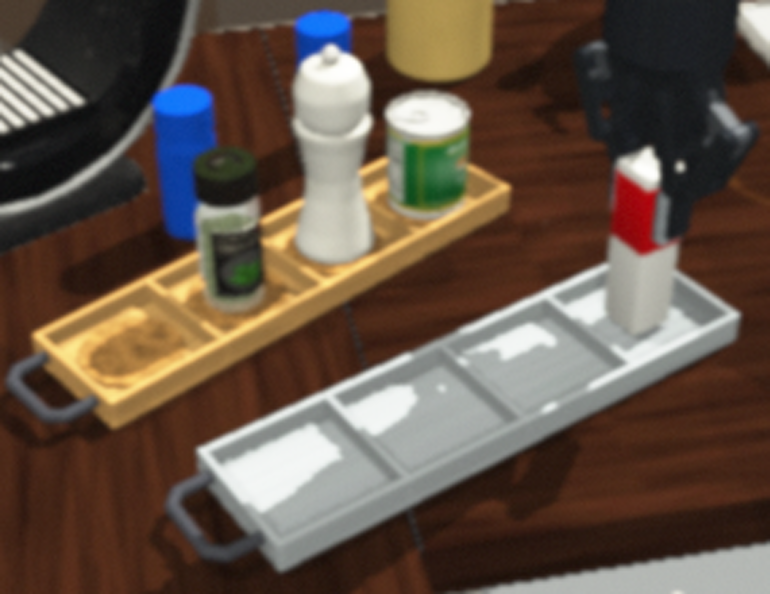

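The carton is upright over the far steel compartment at crop (640,280), about 3 mm above the floor. I'll lower it until it touches and release.

Request:
play_rows([
  [[0,0,0.004],[0,0,0]],
  [[0,0,0.008],[0,0,0]],
  [[0,0,0.012],[0,0,0]],
  [[0,0,0.014],[0,0,0]],
  [[0,0,0.014],[0,0,0]],
  [[0,0,0.014],[0,0,0]],
])

```text
time: 8.17
tool_pos: [0.4266, -0.0605, 0.079]
tcp_rot: [2.359, 2.074, 0.0]
wrist_force: [-3.3, -0.7, 8.4]
width: 0.357
grip_force: 25.0
```

Request:
play_rows([
  [[0,0,0],[0,0,0]],
  [[0,0,0],[0,0,0]],
  [[0,0,0],[0,0,0]],
  [[0,0,0],[0,0,0]],
  [[0,0,0],[0,0,0]],
  [[0,0,0],[0,0,0]],
  [[0,0,0],[0,0,0]],
  [[0,0,0],[0,0,0]],
  [[0,0,-0.1],[0,0,0]],
  [[0,0,-0.22],[0,0,0]],
  [[0,0,-0.36],[0,0,0]],
  [[0,0,-0.5],[0,0,0]],
  [[0,0,-0.65],[0,0,0]],
  [[0,0,-0.8],[0,0,0]],
  [[0,0,-0.8],[0,0,0]],
], claw=1)

```text
time: 9.42
tool_pos: [0.4305, -0.0611, 0.2868]
tcp_rot: [2.351, 2.067, 0.014]
wrist_force: [1.5, -0.1, 0.7]
width: 1.0
grip_force: 0.0
```

```bash
python3 -c "
from h import *
go((*DST['carton'],.28),(*OBJ['jar'],.28),(*OBJ['jar'],.011+H['jar']))"
```

```text
t 9.4167 [ 0.4305 -0.0611  0.2868] w 0.9999443852169148 g 0.0 F [ 1.4669 -0.1146  0.7433] q [-0.1984 -0.248   2.0186  0.      1.3563 -0.0699]
turn [ 0.0187  0.0013 -0.0035]
(0.4262, -0.0606, 0.28) -> [-0.0001 -0.0177  0.0268]
(0.6196, 0.1191, 0.28) -> [0.8119 0.6574 0.0359]
(0.6196, 0.1191, 0.063) -> [0.8128 0.6447 0.9038]
```

Request:
play_rows([
  [[0.1,0.08,0],[0,0,0]],
  [[0.23,0.19,0],[0,0,0]],
  [[0.35,0.29,0],[0,0,0]],
  [[0.47,0.39,0],[0,0,0]],
  [[0.58,0.48,0],[0,0,0]],
  [[0.68,0.57,0],[0,0,0]],
  [[0.76,0.63,0.1],[0,0,0]],
  [[0.81,0.676,0.2],[0,0,0]],
  [[0.81,0.676,0.3],[0,0,0]],
  [[0.81,0.676,0.32],[0,0,0]],
  [[0.81,0.676,0.32],[0,0,0]],
])

```text
time: 10.33
tool_pos: [0.6174, 0.1187, 0.1942]
tcp_rot: [-2.356, -2.072, 0.009]
wrist_force: [0.4, 0.3, -0.5]
width: 1.0
grip_force: 0.0
```

```bash
python3 -c "
from h import *
go((*OBJ['jar'],.011+H['jar']))
from workcell import cams
r=cams.read_camera('top')['image'][190:370,198:438,::-1]
cv2.imwrite('pics/t3.png',cv2.resize(r,None,fx=3.3,fy=3.3,interpolation=cv2.INTER_CUBIC))
d=np.array(DST['carton']);print((proj(KT,TT,[*d,.126])-[198,190]+.35)*3.3)"
```

```text
t 10.3333 [0.6174 0.1187 0.1942] w 1.0001820074350898 g 0.0 F [ 0.3648  0.2604 -0.4815] q [ 0.1504  0.2069  1.7432 -0.0002  1.1983  0.2785]
turn [-0.0083  0.0026 -0.0031]
(0.6196, 0.1191, 0.063) -> [0.0038 0.0119 0.5248]
[676.4431 469.9156]
```

View pics/t3.png

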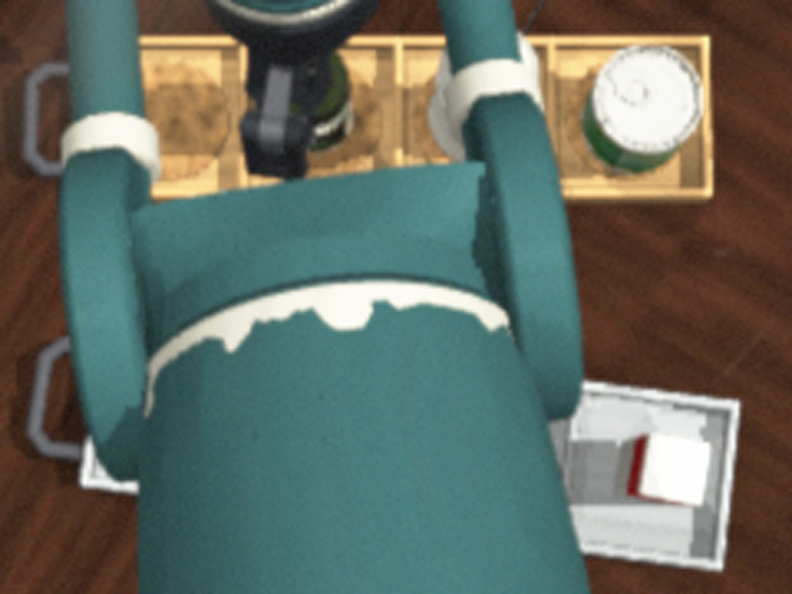

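The carton stands upright at crop (675,469), where (676,470) was expected. Next I'll descend on the jar.

Request:
play_rows([
  [[0.002,0.005,0.06],[0,0,0]],
  [[0.002,0.005,0.16],[0,0,0]],
  [[0.002,0.005,0.27],[0,0,0]],
  [[0.002,0.005,0.37],[0,0,0]],
  [[0.002,0.005,0.45],[0,0,0]],
  [[0.002,0.005,0.5],[0,0,0]],
  [[0.002,0.005,0.52],[0,0,0]],
  [[0.002,0.005,0.52],[0,0,0]],
  [[0.002,0.005,0.52],[0,0,0]],
])

```text
time: 11.13
tool_pos: [0.6223, 0.1192, 0.0697]
tcp_rot: [2.359, 2.073, 0.004]
wrist_force: [0.7, -0.5, 0.0]
width: 1.001
grip_force: 0.0
```

Request:
play_rows([
  [[0,0,0],[0,0,0]],
  [[0,0,0],[0,0,0]],
  [[0,0,0],[0,0,0]],
  [[0,0,0],[0,0,0]],
  [[0,0,0],[0,0,0]],
  [[0,0,0],[0,0,0]],
  [[0,0,0],[0,0,0]],
  [[0,0,0],[0,0,0]],
  [[0,0,0],[0,0,0]],
  [[0,0,0],[0,0,0]],
  [[0,0,0],[0,0,0]],
  [[0,0,0],[0,0,0]],
], claw=-1, newtons=30)

```text
time: 12.13
tool_pos: [0.6213, 0.1195, 0.0689]
tcp_rot: [2.359, 2.074, 0.001]
wrist_force: [-1.9, 0.2, 6.7]
width: 0.473
grip_force: 29.7
```

```bash
python3 -c "
from h import *
go((*DST['jar'],.25))"
```

```text
t 12.1333 [0.6213 0.1195 0.0689] w 0.473459715209325 g 29.74859967827797 F [-1.8814  0.1593  6.6669] q [0.1505 0.3277 1.8412 0.0002 0.9719 0.2788]
turn [ 0.0009 -0.0005 -0.0035]
(0.4363, 0.0238, 0.25) -> [-0.474  -0.6844 -0.7252]
```

Request:
play_rows([
  [[0,0,-0.03],[0,0,0]],
  [[0,0,-0.1],[0,0,0]],
  [[0,0,-0.2],[0,0,0]],
  [[0,0,-0.32],[0,0,0]],
  [[0,0,-0.44],[0,0,0]],
  [[-0.01,-0.02,-0.55],[0,0,0]],
  [[-0.04,-0.06,-0.64],[0,0,0]],
  [[-0.09,-0.13,-0.7],[0,0,0]],
  [[-0.15,-0.22,-0.725],[0,0,0]],
  [[-0.21,-0.31,-0.725],[0,0,0]],
  [[-0.27,-0.4,-0.725],[0,0,0]],
  [[-0.33,-0.48,-0.725],[0,0,0]],
  [[-0.39,-0.56,-0.725],[0,0,0]],
  [[-0.43,-0.62,-0.725],[0,0,0]],
  [[-0.46,-0.665,-0.725],[0,0,0]],
  [[-0.474,-0.684,-0.725],[0,0,0]],
  [[-0.474,-0.684,-0.725],[0,0,0]],
])

```text
time: 13.55
tool_pos: [0.4353, 0.0232, 0.2491]
tcp_rot: [2.36, 2.073, 0.0]
wrist_force: [0.4, 0.1, -1.7]
width: 0.474
grip_force: 30.4
```

```bash
python3 -c "
from h import *
go((*DST['jar'],.066))"
```

```text
t 13.55 [0.4353 0.0232 0.2491] w 0.47377509193099554 g 30.358729138970375 F [ 0.3763  0.1368 -1.7231] q [-0.0038 -0.2154  2.0613 -0.0002  1.2953  0.1255]
turn [ 0.0004  0.0001 -0.0046]
(0.4363, 0.0238, 0.066) -> [0.003  0.0034 0.7324]
```

Request:
play_rows([
  [[0,0,0.04],[0,0,0]],
  [[0.002,0.002,0.12],[0,0,0]],
  [[0.002,0.002,0.22],[0,0,0]],
  [[0.002,0.002,0.33],[0,0,0]],
  [[0.002,0.002,0.44],[0,0,0]],
  [[0.002,0.002,0.54],[0,0,0]],
  [[0.002,0.002,0.62],[0,0,0]],
  [[0.002,0.002,0.67],[0,0,0]],
  [[0.002,0.002,0.7],[0,0,0]],
  [[0.002,0.002,0.715],[0,0,0]],
  [[0.002,0.002,0.722],[0,0,0]],
  [[0.002,0.002,0.728],[0,0,0]],
  [[0.002,0.002,0.731],[0,0,0]],
  [[0.002,0.002,0.733],[0,0,0]],
  [[0.002,0.002,0.733],[0,0,0]],
  [[0.002,0.002,0.733],[0,0,0]],
])

```text
time: 14.88
tool_pos: [0.4372, 0.0241, 0.0664]
tcp_rot: [2.359, 2.074, 0.001]
wrist_force: [0.7, 1.1, -1.3]
width: 0.477
grip_force: 30.4
```

Request:
play_rows([
  [[0,0,0.002],[0,0,0]],
  [[0,0,0.004],[0,0,0]],
  [[0,0,0.005],[0,0,0]],
  [[0,0,0.005],[0,0,0]],
])

```text
time: 15.22
tool_pos: [0.4373, 0.0241, 0.0658]
tcp_rot: [2.359, 2.074, 0.001]
wrist_force: [-3.2, 0.4, 7.3]
width: 0.472
grip_force: 31.1
```

Request:
play_rows([
  [[0,0,0],[0,0,0]],
  [[0,0,0],[0,0,0]],
  [[0,0,0],[0,0,0]],
  [[0,0,0],[0,0,0]],
  [[0,0,0],[0,0,0]],
  [[0,0,0],[0,0,0]],
  [[0,0,0],[0,0,0]],
  [[0,0,0],[0,0,0]],
  [[0,0,-0.1],[0,0,0]],
  [[0,0,-0.22],[0,0,0]],
  [[0,0,-0.36],[0,0,0]],
  [[0,0,-0.5],[0,0,0]],
  [[0,0,-0.65],[0,0,0]],
  [[0,0,-0.8],[0,0,0]],
  [[0,0,-0.88],[0,0,0]],
  [[0,0,-0.88],[0,0,0]],
], claw=1)

```text
time: 16.55
tool_pos: [0.44, 0.0241, 0.2911]
tcp_rot: [2.354, 2.069, 0.013]
wrist_force: [0.8, -0.0, 0.2]
width: 0.998
grip_force: 0.0
```

```bash
python3 -c "
from h import *
go((*OBJ['mill'],.28))"
```

```text
t 16.55 [0.44   0.0241 0.2911] w 0.9977644082750218 g 0.0 F [ 0.8155 -0.0447  0.2103] q [-0.0019 -0.2348  2.0005  0.      1.3647  0.1266]
turn [ 0.0142 -0.0018 -0.0035]
(0.6178, 0.0327, 0.28) -> [0.1252 0.7003 0.0522]
```

Request:
play_rows([
  [[0.01,0.08,0],[0,0,0]],
  [[0.04,0.22,0],[0,0,0]],
  [[0.06,0.36,0],[0,0,0]],
  [[0.09,0.5,0],[0,0,0]],
  [[0.11,0.61,0.02],[0,0,0]],
  [[0.124,0.69,0.06],[0,0,0]],
  [[0.124,0.71,0.12],[0,0,0]],
  [[0.124,0.71,0.16],[0,0,0]],
  [[0.124,0.71,0.16],[0,0,0]],
])

```text
time: 17.3
tool_pos: [0.6143, 0.032, 0.2397]
tcp_rot: [-2.356, -2.071, 0.01]
wrist_force: [-0.5, -0.1, -0.4]
width: 0.998
grip_force: 0.0
```

```bash
python3 - <<'E'
from h import *
go((*OBJ['mill'],.114))
im,K,T=snap("pics/w4.png")
im=im[:,:,::-1].copy()
def circ(p,z,r):
    t=np.linspace(0,6.28,60);P=proj(K,T,np.c_[p[0]+r*np.cos(t),p[1]+r*np.sin(t),0*t+z]);cv2.polylines(im,[np.int32(P.round())],True,(0,0,255),1)
circ(OBJ['mill'],.166,.0065);circ(OBJ['mill'],.134,.0245);circ(OBJ['tin'],.083,.0285);circ(DST['jar'],.113,.0205)
cv2.imwrite("pics/w4.png",im)
E
```

```text
t 17.3 [0.6143 0.032  0.2397] w 0.9980022672621742 g 0.0 F [-0.455  -0.0989 -0.3539] q [0.0116 0.1519 1.7222 0.     1.2755 0.1401]
turn [-0.0101  0.0014 -0.0036]
(0.6178, 0.0327, 0.114) -> [0.0049 0.0176 0.5029]
```

View pics/w4.png

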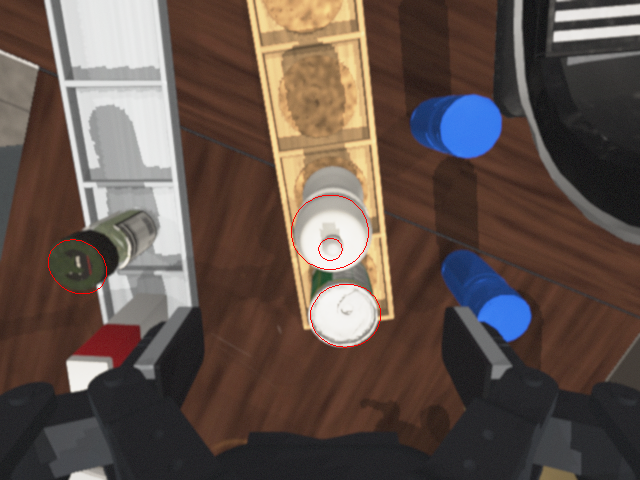

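The red overlays sit on the mill head (330,232), its knob (330,248) and the tin top (345,315). The jar's cap in the steel rack at (77,265) also matches its target, so it stands upright. I'll lower onto the mill's head.

Request:
play_rows([
  [[0.001,0.003,0.05],[0,0,0]],
  [[0.001,0.003,0.14],[0,0,0]],
  [[0.001,0.003,0.25],[0,0,0]],
  [[0.001,0.003,0.36],[0,0,0]],
  [[0.001,0.003,0.45],[0,0,0]],
  [[0.001,0.003,0.51],[0,0,0]],
  [[0.001,0.003,0.54],[0,0,0]],
  [[0.001,0.003,0.545],[0,0,0]],
  [[0.001,0.003,0.545],[0,0,0]],
  [[0.001,0.003,0.545],[0,0,0]],
])

```text
time: 18.18
tool_pos: [0.6186, 0.0322, 0.11]
tcp_rot: [2.358, 2.073, 0.003]
wrist_force: [0.1, -0.7, 0.6]
width: 1.001
grip_force: 0.0
```

Request:
play_rows([
  [[0,0,0],[0,0,0]],
  [[0,0,0],[0,0,0]],
  [[0,0,0],[0,0,0]],
  [[0,0,0],[0,0,0]],
  [[0,0,0],[0,0,0]],
  [[0,0,0],[0,0,0]],
  [[0,0,0],[0,0,0]],
  [[0,0,0],[0,0,0]],
  [[0,0,0],[0,0,0]],
  [[0,0,0],[0,0,0]],
  [[0,0,0],[0,0,0]],
  [[0,0,0],[0,0,0]],
], claw=-1, newtons=50)

```text
time: 19.18
tool_pos: [0.619, 0.0322, 0.1097]
tcp_rot: [2.358, 2.073, 0.004]
wrist_force: [1.9, -0.4, 5.3]
width: 0.542
grip_force: 52.4
```

```bash
python3 -c "
from h import *
go((*DST['mill'],.25))"
```

```text
t 19.1833 [0.619  0.0322 0.1097] w 0.5421374748166409 g 52.41050793840259 F [ 1.8573 -0.3721  5.3134] q [ 0.0118  0.2597  1.8448 -0.0001  1.0339  0.1403]
turn [ 0.0041 -0.0005 -0.0035]
(0.4464, 0.1082, 0.25) -> [ 0.2133 -0.7219 -0.5634]
```

Request:
play_rows([
  [[0,0,-0.01],[0,0,0]],
  [[0,0,-0.03],[0,0,0]],
  [[0,0,-0.06],[0,0,0]],
  [[0,0,-0.1],[0,0,0]],
  [[0,0,-0.14],[0,0,0]],
  [[0,0,-0.18],[0,0,0]],
  [[0,0,-0.22],[0,0,0]],
  [[0,0,-0.26],[0,0,0]],
  [[0,0,-0.29],[0,0,0]],
  [[0,0,-0.31],[0,0,0]],
  [[0,0,-0.32],[0,0,0]],
  [[0,0,-0.32],[0,0,0]],
  [[0,0,-0.32],[0,0,0]],
])

```text
time: 20.27
tool_pos: [0.6173, 0.0322, 0.188]
tcp_rot: [-2.359, -2.074, 0.001]
wrist_force: [-0.0, 0.1, -3.0]
width: 0.54
grip_force: 51.6
```

```bash
python3 - <<'E'
from h import *
go((*DST['mill'],.18))
from workcell import cams
r=cams.read_camera("scene")["image"][115:335,195:480,::-1]
cv2.imwrite("pics/s5.png",cv2.resize(r,None,fx=2.7,fy=2.7,interpolation=cv2.INTER_CUBIC))
E
```

```text
t 20.2667 [0.6173 0.0322 0.188 ] w 0.5401694158428976 g 51.563536833622265 F [-0.0404  0.0973 -2.9773] q [0.0119 0.188  1.7776 0.     1.1764 0.1403]
turn [-0.0006  0.     -0.0036]
(0.4464, 0.1082, 0.18) -> [ 0.2138 -0.7169  0.0323]
```

View pics/s5.png

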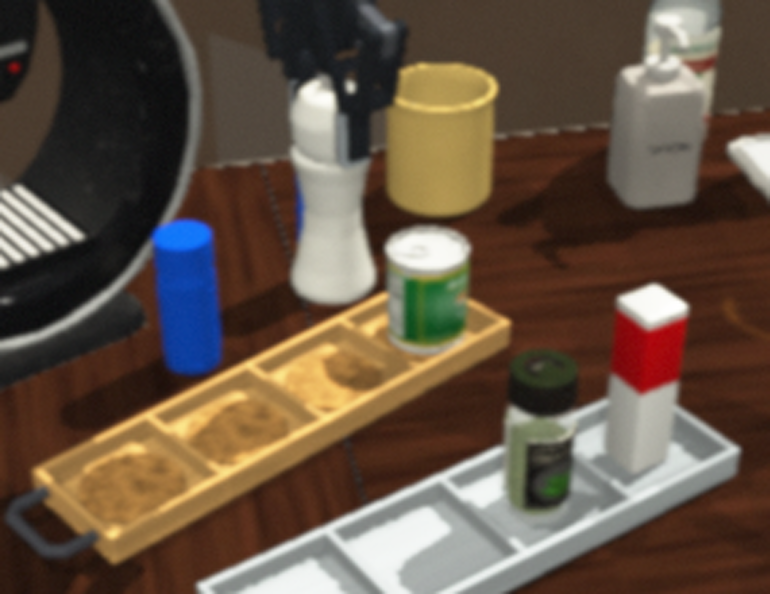

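The mill hangs upright in the gripper at crop (332,200). The jar (541,440) and carton (648,380) both stand well in the steel rack. I'll carry the mill over gently.

Request:
play_rows([
  [[0.004,-0.012,0],[0,0,0]],
  [[0.012,-0.04,0],[0,0,0]],
  [[0.025,-0.085,0],[0,0,0]],
  [[0.042,-0.14,0],[0,0,0]],
  [[0.06,-0.2,0],[0,0,0]],
  [[0.08,-0.27,0],[0,0,0]],
  [[0.1,-0.34,0],[0,0,0]],
  [[0.12,-0.41,0],[0,0,0]],
  [[0.14,-0.48,0],[0,0,0]],
  [[0.16,-0.54,0],[0,0,0]],
  [[0.178,-0.595,0],[0,0,0]],
  [[0.192,-0.64,0],[0,0,0]],
  [[0.203,-0.675,0],[0,0,0]],
  [[0.21,-0.7,0],[0,0,0]],
  [[0.213,-0.712,0],[0,0,0]],
  [[0.213,-0.717,0],[0,0,0]],
  [[0.213,-0.717,0],[0,0,0]],
  [[0.213,-0.717,0.02],[0,0,0]],
])

```text
time: 21.82
tool_pos: [0.4479, 0.108, 0.1843]
tcp_rot: [2.359, 2.073, 0.003]
wrist_force: [-0.5, 0.3, -2.5]
width: 0.545
grip_force: 51.9
```

```bash
python3 -c "
from h import *
go((*DST['mill'],.1075))"
```

```text
t 21.8167 [0.4479 0.108  0.1843] w 0.5449817550077154 g 51.86014847459546 F [-0.469   0.3131 -2.4631] q [ 0.1827 -0.1152  2.0988 -0.0002  1.1554  0.3115]
turn [ 0.0032 -0.0008 -0.0038]
(0.4464, 0.1082, 0.1075) -> [-0.0003 -0.007   0.3071]
```

Request:
play_rows([
  [[0,-0.003,0.02],[0,0,0]],
  [[0,-0.003,0.06],[0,0,0]],
  [[0,-0.003,0.11],[0,0,0]],
  [[0,-0.003,0.16],[0,0,0]],
  [[0,-0.003,0.21],[0,0,0]],
  [[0,-0.003,0.25],[0,0,0]],
  [[0,-0.003,0.275],[0,0,0]],
  [[0,-0.003,0.288],[0,0,0]],
  [[0,-0.003,0.295],[0,0,0]],
  [[0,-0.003,0.3],[0,0,0]],
  [[0,-0.003,0.304],[0,0,0]],
  [[0,-0.003,0.304],[0,0,0]],
  [[0,-0.003,0.304],[0,0,0]],
])

```text
time: 22.9
tool_pos: [0.4463, 0.1082, 0.1078]
tcp_rot: [2.359, 2.074, 0.001]
wrist_force: [0.7, -0.3, -1.3]
width: 0.544
grip_force: 51.9
```

Request:
play_rows([
  [[0,0,0.002],[0,0,0]],
  [[0,0,0.004],[0,0,0]],
  [[0,0,0.005],[0,0,0]],
  [[0,0,0.005],[0,0,0]],
  [[0,0,0.005],[0,0,0]],
])

```text
time: 23.32
tool_pos: [0.4463, 0.1082, 0.1066]
tcp_rot: [2.359, 2.074, 0.001]
wrist_force: [-0.4, 0.5, 3.0]
width: 0.543
grip_force: 52.3
```

Now in contact, so I'll release and rise straight up.

Request:
play_rows([
  [[0,0,0],[0,0,0]],
  [[0,0,0],[0,0,0]],
  [[0,0,0],[0,0,0]],
  [[0,0,0],[0,0,0]],
  [[0,0,0],[0,0,0]],
  [[0,0,0],[0,0,0]],
  [[0,0,0],[0,0,0]],
  [[0,0,0],[0,0,0]],
  [[0,0,-0.08],[0,0,0]],
  [[0,0,-0.18],[0,0,0]],
  [[0,0,-0.3],[0,0,0]],
  [[0,0,-0.42],[0,0,0]],
  [[0,0,-0.54],[0,0,0]],
  [[0,0,-0.64],[0,0,0]],
  [[0,0,-0.7],[0,0,0]],
  [[0,0,-0.7],[0,0,0]],
  [[0,0,-0.7],[0,0,0]],
], claw=1)

```text
time: 24.73
tool_pos: [0.4463, 0.1082, 0.2817]
tcp_rot: [2.359, 2.074, 0.003]
wrist_force: [0.7, 0.3, -0.3]
width: 1.005
grip_force: 0.0
```

```bash
python3 -c "
from h import *
go((*OBJ['tin'],.2),(*OBJ['tin'],.037))"
```

```text
t 24.7333 [0.4463 0.1082 0.2817] w 1.004766045804343 g 0.0 F [ 0.7199  0.2831 -0.3033] q [ 0.1836 -0.1851  1.9772 -0.      1.3473  0.312 ]
turn [ 0.0026 -0.0008 -0.0035]
(0.6202, -0.054, 0.2) -> [-0.5546  0.7721  0.328 ]
(0.6202, -0.054, 0.037) -> [-0.555   0.7708  0.98  ]
```

Request:
play_rows([
  [[-0.05,0.06,0],[0,0,0]],
  [[-0.14,0.18,0],[0,0,0]],
  [[-0.23,0.31,0],[0,0,0]],
  [[-0.32,0.44,0],[0,0,0]],
  [[-0.41,0.57,0],[0,0,0]],
  [[-0.48,0.67,0.06],[0,0,0]],
  [[-0.53,0.74,0.15],[0,0,0]],
  [[-0.555,0.771,0.26],[0,0,0]],
  [[-0.555,0.771,0.37],[0,0,0]],
  [[-0.555,0.771,0.42],[0,0,0]],
  [[-0.555,0.771,0.42],[0,0,0]],
  [[-0.555,0.771,0.42],[0,0,0]],
])

```text
time: 25.73
tool_pos: [0.6177, -0.0538, 0.1741]
tcp_rot: [-2.357, -2.073, 0.004]
wrist_force: [-0.2, 0.4, -0.3]
width: 1.004
grip_force: 0.0
```

```bash
python3 - <<'E'
from h import *
go((*OBJ['tin'],.037))
im,K,T=snap("pics/w6.png")
im=im[:,:,::-1].copy()
def circ(p,z,r):
    t=np.linspace(0,6.28,60);P=proj(K,T,np.c_[p[0]+r*np.cos(t),p[1]+r*np.sin(t),0*t+z]);cv2.polylines(im,[np.int32(P.round())],True,(0,0,255),1)
circ(OBJ['tin'],.083,.0285);circ(DST['jar'],.113,.0205);circ(DST['mill'],.163,.0065);circ(DST['mill'],.008,.028)
cv2.imwrite("pics/w6.png",im)
E
```

```text
t 25.7333 [ 0.6177 -0.0538  0.1741] w 1.0040509499072143 g 0.0 F [-0.1988  0.3584 -0.3059] q [-0.127   0.2049  1.7843  0.0001  1.1565  0.0011]
turn [-0.0052 -0.0001 -0.0032]
(0.6202, -0.054, 0.037) -> [0.0003 0.0123 0.5484]
```

View pics/w6.png

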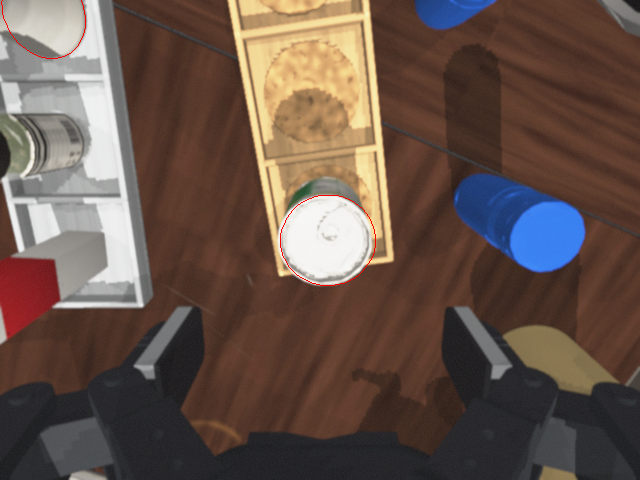

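The overlay sits on the tin's rim at (328,240), and the mill's foot in the steel rack matches its circle at (45,15). I'll lower onto the tin and grip it.

Request:
play_rows([
  [[0,0.002,0.05],[0,0,0]],
  [[0,0.002,0.14],[0,0,0]],
  [[0,0.002,0.25],[0,0,0]],
  [[0,0.002,0.36],[0,0,0]],
  [[0,0.002,0.45],[0,0,0]],
  [[0,0.002,0.51],[0,0,0]],
  [[0,0.002,0.545],[0,0,0]],
  [[0,0.002,0.556],[0,0,0]],
  [[0,0.002,0.556],[0,0,0]],
  [[0,0.002,0.556],[0,0,0]],
])

```text
time: 26.62
tool_pos: [0.6211, -0.0543, 0.0386]
tcp_rot: [2.358, 2.073, 0.003]
wrist_force: [0.8, 0.1, -0.0]
width: 0.999
grip_force: 0.0
```

Request:
play_rows([
  [[0,0,0],[0,0,0]],
  [[0,0,0],[0,0,0]],
  [[0,0,0],[0,0,0]],
  [[0,0,0],[0,0,0]],
  [[0,0,0],[0,0,0]],
  [[0,0,0],[0,0,0]],
  [[0,0,0],[0,0,0]],
  [[0,0,0],[0,0,0]],
  [[0,0,0],[0,0,0]],
  [[0,0,0],[0,0,0]],
  [[0,0,0],[0,0,0]],
  [[0,0,0],[0,0,0]],
], claw=-1, newtons=40)

```text
time: 27.62
tool_pos: [0.6208, -0.0544, 0.0387]
tcp_rot: [2.358, 2.073, 0.002]
wrist_force: [-0.9, 1.4, 6.1]
width: 0.66
grip_force: 43.2
```

```bash
python3 -c "
from h import *
go((*OBJ['tin'],.25),(*DST['tin'],.25))"
```

```text
t 27.6167 [ 0.6208 -0.0544  0.0387] w 0.6596301503611043 g 43.18406939506531 F [-0.8686  1.3503  6.1375] q [-0.1274  0.3475  1.8801  0.0001  0.9118  0.0011]
turn [ 0.0028 -0.0001 -0.0036]
(0.6202, -0.054, 0.25) -> [ 0.0013 -0.0007 -0.8453]
(0.4565, 0.1926, 0.25) -> [ 0.8957 -0.7765 -0.847 ]
```

Request:
play_rows([
  [[0,0,-0.03],[0,0,0]],
  [[0,0,-0.1],[0,0,0]],
  [[0,0,-0.2],[0,0,0]],
  [[0,0,-0.31],[0,0,0]],
  [[0,0,-0.42],[0,0,0]],
  [[0.04,0,-0.53],[0,0,0]],
  [[0.1,-0.01,-0.63],[0,0,0]],
  [[0.19,-0.03,-0.72],[0,0,0]],
  [[0.29,-0.07,-0.79],[0,0,0]],
  [[0.39,-0.13,-0.83],[0,0,0]],
  [[0.49,-0.21,-0.847],[0,0,0]],
  [[0.58,-0.3,-0.847],[0,0,0]],
  [[0.66,-0.39,-0.847],[0,0,0]],
  [[0.73,-0.48,-0.847],[0,0,0]],
  [[0.79,-0.57,-0.847],[0,0,0]],
  [[0.84,-0.65,-0.847],[0,0,0]],
  [[0.875,-0.72,-0.847],[0,0,0]],
  [[0.895,-0.765,-0.847],[0,0,0]],
  [[0.895,-0.776,-0.847],[0,0,0]],
  [[0.895,-0.776,-0.847],[0,0,0]],
])

```text
time: 29.28
tool_pos: [0.4555, 0.1924, 0.2488]
tcp_rot: [2.358, 2.075, 0.0]
wrist_force: [-0.8, 0.1, -1.5]
width: 0.658
grip_force: 43.1
```

```bash
python3 - <<'E'
from h import *
go((*DST['tin'],.0357))
from workcell import cams
r=cams.read_camera("scene")["image"][150:385,180:480,::-1]
cv2.imwrite("pics/s7.png",cv2.resize(r,None,fx=2.5,fy=2.5,interpolation=cv2.INTER_CUBIC))
E
```

```text
t 29.2833 [0.4555 0.1924 0.2488] w 0.6584209280002773 g 43.081194162368774 F [-0.7572  0.126  -1.5305] q [ 0.3497 -0.0935  1.9576 -0.0005  1.2773  0.4771]
turn [ 0.0006  0.0004 -0.002 ]
(0.4565, 0.1926, 0.0357) -> [0.0014 0.0035 0.8526]
```

View pics/s7.png

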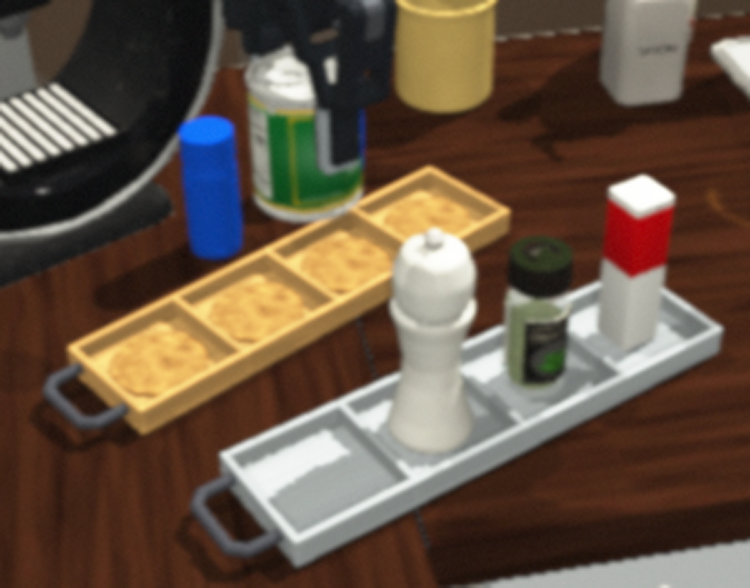

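The mill (433,340), jar (538,315) and carton (637,265) all stand upright in the steel rack. The tin is held over the last compartment, next to the handle. I'll lower it in two stages and watch the force beside the mill.

Request:
play_rows([
  [[0,0.002,0.04],[0,0,0]],
  [[0,0.002,0.11],[0,0,0]],
  [[0,0.002,0.2],[0,0,0]],
  [[0,0.002,0.29],[0,0,0]],
  [[0,0.002,0.38],[0,0,0]],
  [[0,0.002,0.46],[0,0,0]],
  [[0,0.002,0.53],[0,0,0]],
  [[0,0.002,0.59],[0,0,0]],
  [[0,0.002,0.64],[0,0,0]],
  [[0,0.002,0.68],[0,0,0]],
  [[0,0.002,0.7],[0,0,0]],
  [[0,0.002,0.7],[0,0,0]],
])

```text
time: 30.33
tool_pos: [0.4558, 0.1916, 0.0721]
tcp_rot: [-2.36, -2.073, 0.004]
wrist_force: [0.2, -0.1, -1.8]
width: 0.663
grip_force: 43.1
```

Request:
play_rows([
  [[0,0,0.02],[0,0,0]],
  [[0,0,0.05],[0,0,0]],
  [[0,0,0.08],[0,0,0]],
  [[0,0,0.1],[0,0,0]],
  [[0,0,0.12],[0,0,0]],
  [[0,0,0.13],[0,0,0]],
  [[0,0,0.14],[0,0,0]],
  [[0,0,0.145],[0,0,0]],
  [[0,0,0.148],[0,0,0]],
  [[0,0,0.148],[0,0,0]],
  [[0,0,0.148],[0,0,0]],
])

```text
time: 31.25
tool_pos: [0.4567, 0.1925, 0.037]
tcp_rot: [2.359, 2.074, 0.001]
wrist_force: [-0.2, -0.5, -1.9]
width: 0.663
grip_force: 43.1
```

Request:
play_rows([
  [[0,0,0.002],[0,0,0]],
  [[0,0,0.004],[0,0,0]],
  [[0,0,0.006],[0,0,0]],
  [[0,0,0.006],[0,0,0]],
  [[0,0,0.006],[0,0,0]],
])

```text
time: 31.67
tool_pos: [0.4567, 0.1925, 0.0357]
tcp_rot: [2.359, 2.074, 0.001]
wrist_force: [-1.6, -0.2, 2.3]
width: 0.662
grip_force: 43.3
```

Request:
play_rows([
  [[0,0,0],[0,0,0]],
  [[0,0,0],[0,0,0]],
  [[0,0,0],[0,0,0]],
  [[0,0,0],[0,0,0]],
  [[0,0,0],[0,0,0]],
  [[0,0,0],[0,0,0]],
  [[0,0,0],[0,0,0]],
  [[0,0,0],[0,0,0]],
  [[0,0,-0.06],[0,0,0]],
  [[0,0,-0.15],[0,0,0]],
  [[0,0,-0.27],[0,0,0]],
  [[0,0,-0.4],[0,0,0]],
  [[0,0,-0.53],[0,0,0]],
  [[0,0,-0.66],[0,0,0]],
  [[0,0,-0.8],[0,0,0]],
  [[0,0,-0.92],[0,0,0]],
  [[0,0,-1],[0,0,0]],
  [[0,0,-1],[0,0,0]],
], claw=1)

```text
time: 33.17
tool_pos: [0.4593, 0.1935, 0.2915]
tcp_rot: [2.357, 2.072, 0.015]
wrist_force: [0.1, 0.3, 1.2]
width: 1.0
grip_force: 0.0
```

Request:
play_rows([
  [[0.15,0.2,-0.1],[0,0,0]],
  [[0.3,0.4,-0.2],[0,0,0]],
  [[0.4,0.5,-0.2],[0,0,0]],
  [[0.4,0.6,-0.2],[0,0,0]],
  [[0.4,0.6,-0.2],[0,0,0]],
  [[0.4,0.6,-0.2],[0,0,0]],
  [[0.4,0.6,-0.2],[0,0,0]],
  [[0.4,0.6,-0.2],[0,0,0]],
])

```text
time: 33.83
tool_pos: [0.6171, 0.272, 0.3335]
tcp_rot: [-2.359, -2.073, 0.005]
wrist_force: [-0.4, -0.5, 0.2]
width: 1.002
grip_force: 0.0
```

```bash
python3 - <<'E'
from h import *
from workcell import cams
go((.5,.2,.3))
top=cams.read_camera("top")["image"][190:370,198:438,::-1]
sc=cams.read_camera("scene")["image"][150:385,180:480,::-1]
top=cv2.resize(top,None,fx=2.2,fy=2.2,interpolation=cv2.INTER_CUBIC).copy()
sc=cv2.resize(sc,None,fx=2.2,fy=2.2,interpolation=cv2.INTER_CUBIC).copy()
t=np.linspace(0,6.28,60)
for n,z,r in(("tin",.08,.0285),("mill",.163,.0065),("jar",.113,.0205),("carton",.126,.002)):
    c=np.c_[DST[n][0]+r*np.cos(t),DST[n][1]+r*np.sin(t),0*t+z]
    for im,K,T,o in((top,KT,TT,(198,190)),(sc,KS,TS,(180,150))):
        cv2.polylines(im,[np.int32(((proj(K,T,c)-o+.3)*2.2).round())],True,(0,0,255),1)
sc=cv2.resize(sc,None,fx=.78,fy=.78)
tp=np.zeros((600,max(top.shape[1],sc.shape[1]),3),np.uint8)
top=cv2.resize(top,None,fx=.49,fy=.49) if False else top[:]
cv2.imwrite("pics/top8.png",top);cv2.imwrite("pics/sc8.png",sc)
E
```

```text
t 33.8333 [0.6171 0.272  0.3335] w 1.002210549052026 g 0.0 F [-0.4412 -0.4837  0.1815] q [0.3783 0.2229 1.4692 0.0001 1.4527 0.5068]
turn [-0.0036  0.0019 -0.0036]
(0.5, 0.2, 0.3) -> [-0.3456 -0.4271  0.1358]
```

View pics/sc8.png

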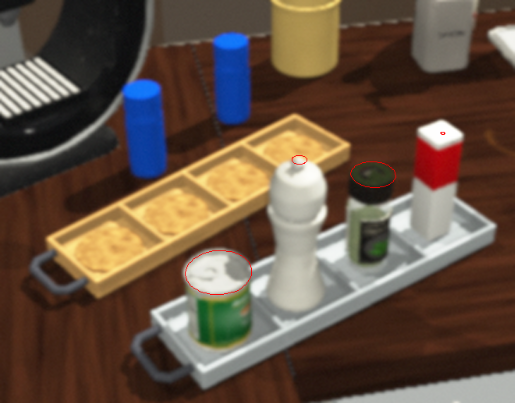

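View pics/top8.png

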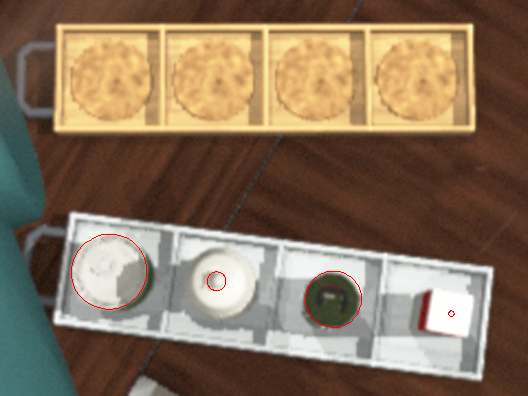

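Both views show all four things upright on their targets. In the top crop the tin is at (109,271) by the handle, then the mill (217,281), the jar (333,299) and the carton (451,314). The blue jars are untouched, so I'll hand in.

```bash
python3 -c "
from workcell import bot
print(bot.finish_job())"
```

```text
the job is handed in; nothing more can be done
None
```

The job is handed in at about 34 s: the steel rack holds, from its handle outward, tin, mill, herb jar and carton, each upright in the middle of its own compartment, with nothing tipped on the way.

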